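# Set the stock tags at the meter-repair bench

## Robot

A 6-joint arm with a two-finger parallel gripper is mounted at the origin on the work surface. World frame = base frame: x ahead of the robot, y to its left, z up, the work surface at z = 0. Lengths are in m, angles in rad, forces in N, time in s.
With the tool pointing down it reaches from about 0.4 to 0.825 m from the base axis. Payload 7 kg.
Tool frame: the origin (TCP) lies at the very end of the fingers, on their centre line; the grasp point (between the pads) lies robot.tcp_to_grasp behind it (robot.tcp_to_grasp is the distance from the TCP to the grasp point, in m); z points along the fingers, x is the direction in which the jaws open and shut, and the axes are right-handed (so a half turn about z gives the same grasp; the last joint's range is limited). The gripper opens to 88 mm and grips with 3 to 60 N. Pads are 19 mm wide; open, the fingers measure 130 mm over their backs; the gripper's body (78 mm by 193 mm) begins 47 mm behind the grasp point.
Start: joints at [-0.864, 0.359, 0.012, 0, -1.224, -0.288], TCP at [0.274, -0.617, 0.227] pointing down, gripper open.
Joint ranges: [-3.07, 3.07], [-1.43, 2.12], [-1.02, 1.25], [-3.03, 1.67], [-3.05, -0], [-3.03, 3.03]. Speed limits (rad/s): [2.39, 2.39, 3.01, 3.14, 3.14, 3.14].

## Interface

Orientations are given as a unit quaternion [w, x, y, z].
In Python, from bench import robot gives the robot as it stands. Calls block until the motion is done:
- robot.move_ptp(position, orientation): joint-space move of the TCP to a pose.
- robot.servo_line(position, rot=None, max_speed=0.15): straight line of the TCP; rot=None keeps the orientation; max_speed is the mean speed in m/s.
- robot.goto_joints(angles): joint-space move.
- robot.gripper_to(opening): finger opening in m; the grip force is fixed at half the most; returns when the fingers have stopped.
- robot.pause(seconds).
- robot.inverse_kinematics(position, orientation): joint angles nearest the present ones, or None.
- robot.observe(): the state.
- robot.capture(name): name is "scene" or "top" or "wrist"; returns a dict with "frame" (420x560x3 uint8, red, green, blue), "range_z" (420x560 float32, m along the optical axis (not along the pixel's ray), 0 where there is no reading), "mtx" (3x3 intrinsics, pixels), "world_to_cam" (4x4, takes a point from world to camera coordinates). Camera axes: x right, y up, looking along -z (the intrinsics and any distortion apply to the point x, -y, -z); pixel columns grow to the right and rows downward; lengths in m; the calibration is good to about 2 mm. A picture is of the moment at which its call begins.
A pose or a line that the arm cannot do raises robot.IKError and nothing moves.
- robot.sign_off(): hands the job in, once; it reports no verdict.
The state is a dict: "t": time; "qpos": joint angles; "dq": joint speeds; "effort": joint torques, N m; "ee_pos": TCP position; "ee_rot": TCP orientation; "force": force on the tool from outside, world axes, zero at the start; "ft_torque": the same for the moment, N m; "finger_gap": finger opening in m.
Only numpy, scipy, OpenCV 4.12 (cv2) and the standard library are available. Lean on these libraries where they do the work, as an engineer would, in place of code of your own. Each camera call takes 0.05 s, during which the arm holds its last target.

## Task

Each parts bin on the plywood board has a hinged status tag in front of it. Gently push tags over with a fingertip until the two full bins have their tags tipped towards the bin (disc face up) and the bin that is not full has its tag tipped away from the bin (bar face up). Only push the tags, do not pinch or force them, and leave the bins and the loose things standing around where they are.

Things in the scene. Friction and masses are not known exactly. Their poses are not given: they have to be found in the camera images.
- mount_a: Fixed aluminium bracket, 34 x 82 x 35 mm, of tag_a. Origin: centre of its underside, on the board's top (12 mm above the bench). x: level, towards this tag's bin; y: along the hinge pin; z up. Pin 28 mm above the origin, held by 6 mm cheeks at y = +-36 mm that end 35 mm above the origin. Three brackets in a row, 105 mm apart; which is left, middle or right varies.
- mount_b: Fixed aluminium bracket, 34 x 82 x 35 mm, of tag_b. Origin: centre of its underside, on the board's top (12 mm above the bench). x: level, towards this tag's bin; y: along the hinge pin; z up. Pin 28 mm above the origin, held by 6 mm cheeks at y = +-36 mm that end 35 mm above the origin. Three brackets in a row, 105 mm apart; which is left, middle or right varies.
- mount_c: Fixed aluminium bracket, 34 x 82 x 35 mm, of tag_c. Origin: centre of its underside, on the board's top (12 mm above the bench). x: level, towards this tag's bin; y: along the hinge pin; z up. Pin 28 mm above the origin, held by 6 mm cheeks at y = +-36 mm that end 35 mm above the origin. Three brackets in a row, 105 mm apart; which is left, middle or right varies.
- tag_a (a joint): Grey flap on mount_a, 56 mm wide, 4 thick, 52 long from the pin, 30 g. 0 = leans 32 deg from upright to the bracket's -x, away from the bin, white BAR face up (reorder); 1.117 = leans 32 deg to +x, to the bin, white DISC face up (full). At rest its free edge is 44 mm above the pin, 29 to the side. Swings freely: past upright (0.559) it falls to the other, rigid stop. Two start near 0, one near 1.117.
- stand_a (a point): Centre of the place on the board where the bin of tag_a stands: 145 mm along +x of mount_a from its origin, at the board's top. Axes as those of mount_a. The bin whose centre is over this point belongs to this tag.
- tag_b (a joint): Grey flap on mount_b, 56 mm wide, 4 thick, 52 long from the pin, 30 g. 0 = leans 32 deg from upright to the bracket's -x, away from the bin, white BAR face up (reorder); 1.117 = leans 32 deg to +x, to the bin, white DISC face up (full). At rest its free edge is 44 mm above the pin, 29 to the side. Swings freely: past upright (0.559) it falls to the other, rigid stop. Two start near 0, one near 1.117.
- stand_b (a point): Centre of the place on the board where the bin of tag_b stands: 145 mm along +x of mount_b from its origin, at the board's top. Axes as those of mount_b. The bin whose centre is over this point belongs to this tag.
- tag_c (a joint): Grey flap on mount_c, 56 mm wide, 4 thick, 52 long from the pin, 30 g. 0 = leans 32 deg from upright to the bracket's -x, away from the bin, white BAR face up (reorder); 1.117 = leans 32 deg to +x, to the bin, white DISC face up (full). At rest its free edge is 44 mm above the pin, 29 to the side. Swings freely: past upright (0.559) it falls to the other, rigid stop. Two start near 0, one near 1.117.
- stand_c (a point): Centre of the place on the board where the bin of tag_c stands: 145 mm along +x of mount_c from its origin, at the board's top. Axes as those of mount_c. The bin whose centre is over this point belongs to this tag.
- bin_cells_mid (a point): Loose dark grey open bin, 85 x 85 mm, 55 mm high, wall 4 mm, standing on the board; the point is its centre, half-way up, z up. FULL: packed with nine upright metal battery cells that end 5 mm above its rim.
- bin_relays_mid (a point): Loose dark grey open bin, 85 x 85 mm, 55 mm high, wall 4 mm, standing on the board; the point is its centre, half-way up, z up. FULL: packed with eight white relay blocks that end about 2 mm above its rim.
- bin_low_mid (a point): Loose dark grey open bin, 85 x 85 mm, 55 mm high, wall 4 mm, standing on the board; the point is its centre, half-way up, z up. NOT FULL: a single metal cell is left lying on its floor.
- big_cell_center (a point): Bystander: loose steel battery cell, diameter 32 mm, 60 mm high, standing on the board at the +y end of the tag row, about 80 mm from the nearest tag's centre; the point is its centre.
- battery_mid (a point): Bystander: loose grey block battery, 18 x 27 x 48 mm, standing on the board at the -y end of the tag row, about 80 mm from the nearest tag's centre; the point is its centre.
- driver_grip (a point): Bystander: loose screwdriver with black handle lying on the bench beside the board; the point is in the middle of its handle.
Not all that is in view belongs to the job. What is shaped like the part that bears bin_low_mid but green or orange is not meant.

How it is judged:
By the outcome, as a careful person would: the job done as asked, in the order asked, and still so for the second after the job is handed in, with the robot touching nothing.
It also fails if it takes over 48 s, if anything falls off the work surface, if the arm or the gripper's body presses on something with over 40 N, if the wrist force passes 120 N, or if a joint passes its speed limit or range.

## Working session

There is one attempt and no reset: what is moved stays moved. The work goes in short steps, each a Python script; the robot and the scene stay as the last script left them, time stands still between calls to the robot, and variables do not carry over. Pictures are saved under pics/ and viewed, and the job is handed in when it is done.

```bash
mkdir -p pics; ls; python3 - <<'E'
from bench import robot
import cv2,numpy as np
for n in ["scene","top","wrist"]:
    c=robot.capture(n); cv2.imwrite(f"pics/{n}0.png",c["frame"][:,:,::-1]); np.savez(f"{n}0.npz",**c)
    print(n,c["mtx"].round(1).tolist(),c["world_to_cam"].round(3).tolist(),(c["range_z"]>0).mean(), [k for k in c])
o=robot.observe();print(o["t"],o["ee_pos"],o["ee_rot"],o["finger_gap"],robot.tcp_to_grasp)
E
```

```text
pics
scene [[455.3, 0.0, 283.6], [0.0, 455.3, 212.7], [0.0, 0.0, 1.0]] [[-0.599, 0.801, -0.009, 0.378], [-0.465, -0.339, 0.818, 0.242], [0.652, 0.494, 0.576, -1.256], [0.0, 0.0, 0.0, 1.0]] 0.9959566326530612 ['frame', 'range_z', 'mtx', 'world_to_cam']
top [[434.4, 0.0, 278.3], [0.0, 434.4, 209.6], [0.0, 0.0, 1.0]] [[-0.025, -0.999, -0.022, 0.013], [0.981, -0.028, 0.191, -0.626], [-0.191, -0.017, 0.981, -0.75], [0.0, 0.0, 0.0, 1.0]] 0.9960756802721088 ['frame', 'range_z', 'mtx', 'world_to_cam']
wrist [[349.6, 0.0, 275.5], [0.0, 349.6, 212.6], [0.0, 0.0, 1.0]] [[-0.406, 0.914, 0.001, 0.674], [-0.882, -0.392, -0.261, 0.032], [-0.238, -0.107, 0.965, -0.389], [0.0, 0.0, 0.0, 1.0]] 0.9959566326530612 ['frame', 'range_z', 'mtx', 'world_to_cam']
0.15 [ 0.27433801 -0.61635128  0.22581549] [-5.64534792e-04  5.44724508e-01  8.38614813e-01  2.95138825e-04] 0.0873703346076107 0.0188
```

View pics/scene0.png

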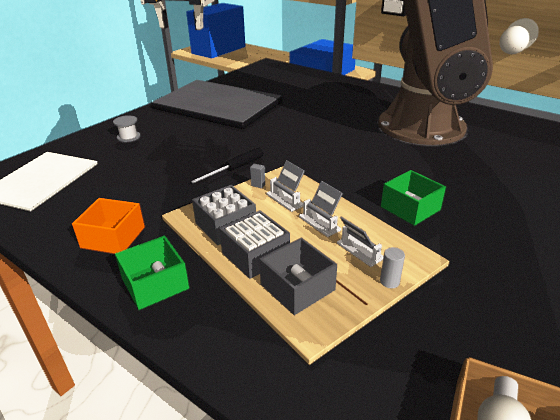

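View pics/top0.png

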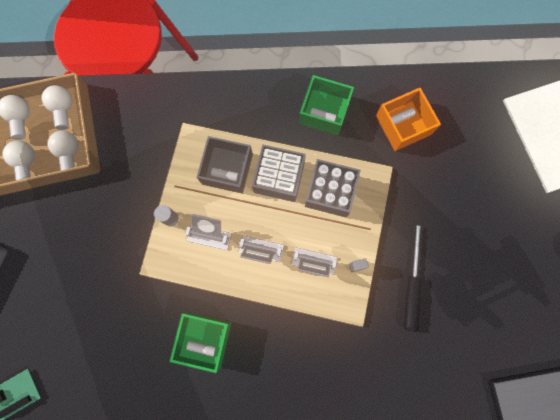

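View pics/wrist0.png

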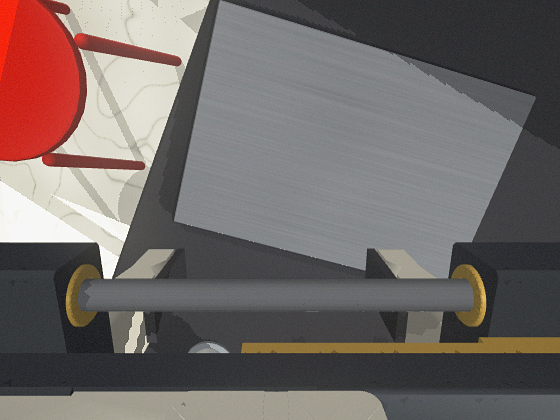

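The top view shows three candidate bins on the board: the low bin (225,163) with a single lying cell, the relay bin (278,172) and the cell bin (333,187). The green bins (327,105) and (200,343) and the orange one (408,120) are off the board and not meant. Tags: left (207,230) disc up, middle (261,250) bar up, right (316,262) bar up. The bystanders are the big cell (165,214), the block battery (359,265) and the screwdriver (413,290). Next: a close crop to check the choice, then measurements.

```bash
cat > h.py <<'E'
import numpy as np,cv2
def back(c,uv,z=None,plane=None):
    """pixels -> world, by range_z or by a horizontal plane"""
    M=c["mtx"];T=np.linalg.inv(c["world_to_cam"]);uv=np.atleast_2d(uv).astype(float)
    d=np.c_[(uv[:,0]-M[0,2])/M[0,0],-(uv[:,1]-M[1,2])/M[1,1],-np.ones(len(uv))]
    o=T[:3,3];dw=d@T[:3,:3].T
    s=(plane-o[2])/dw[:,2] if plane is not None else z
    return o+dw*np.asarray(s)[:,None]
def cloud(c):
    v,u=np.mgrid[:420,:560];P=back(c,np.c_[u.ravel(),v.ravel()],z=c["range_z"].ravel())
    return P.reshape(420,560,3)
def proj(c,P):
    P=np.atleast_2d(P);q=P@c["world_to_cam"][:3,:3].T+c["world_to_cam"][:3,3]
    M=c["mtx"];return np.c_[M[0,2]+M[0,0]*q[:,0]/-q[:,2],M[1,2]+M[1,1]*-q[:,1]/-q[:,2]]
E
python3 - <<'E'
from h import *
t=np.load("top0.npz");s=np.load("scene0.npz")
a=cv2.resize(t["frame"][120:300,140:400],None,fx=3,fy=3,interpolation=cv2.INTER_CUBIC)
b=cv2.resize(s["frame"][140:310,180:430],None,fx=3,fy=3,interpolation=cv2.INTER_CUBIC)
cv2.imwrite("pics/t1.png",a[:,:,::-1]);cv2.imwrite("pics/s1.png",b[:,:,::-1])
P=cloud(t);Q=cloud(s)
for n,u,v in [("board",170,270),("board2",380,170),("low",225,163),("rel",278,172),("cells",333,187),("tagL",207,228),("tagM",261,252),("tagR",316,265),("bigcell",165,212),("batt",359,264),("bench",120,250)]:
    print(n,P[v,u].round(4))
for n,u,v in [("board",400,300),("board2",310,340),("bigcell",393,253),("tagL",360,232),("tagM",325,200),("tagR",291,176)]:
    print("scene",n,Q[v,u].round(4))
E
```

```text
board [0.523  0.2105 0.0094]
board2 [ 0.7112 -0.209   0.0106]
low [0.7339 0.1021 0.0162]
rel [ 0.7046 -0.0046  0.0411]
cells [ 0.6648 -0.1067  0.0682]
tagL [0.5953 0.1294 0.0614]
tagM [0.5484 0.03   0.0592]
tagR [ 0.5217 -0.0694  0.0651]
bigcell [0.626  0.2058 0.0708]
batt [ 0.5218 -0.1477  0.0596]
bench [ 0.5658  0.3145 -0.0017]
scene board [ 6.426e-01  2.382e-01 -4.000e-04]
scene board2 [0.8    0.173  0.0111]
scene bigcell [0.628  0.209  0.0719]
scene tagL [0.613  0.143  0.0735]
scene tagM [0.5507 0.0362 0.061 ]
scene tagR [ 0.5234 -0.0616  0.0655]
```

View pics/t1.png

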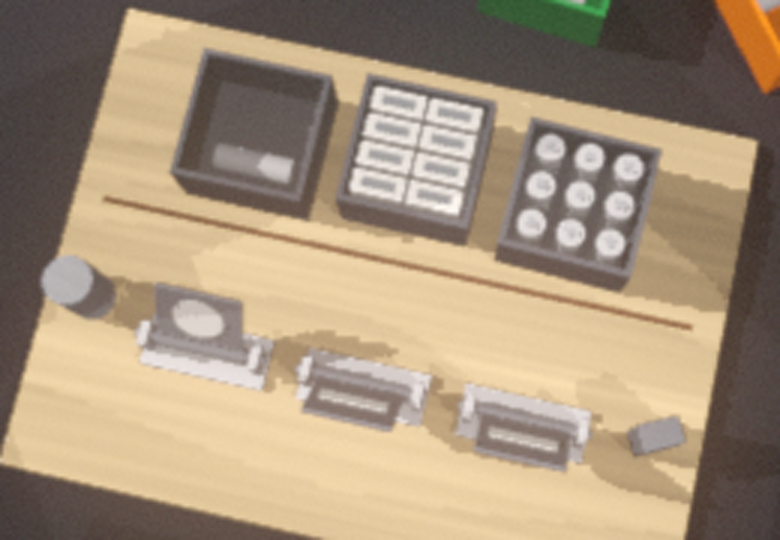

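View pics/s1.png

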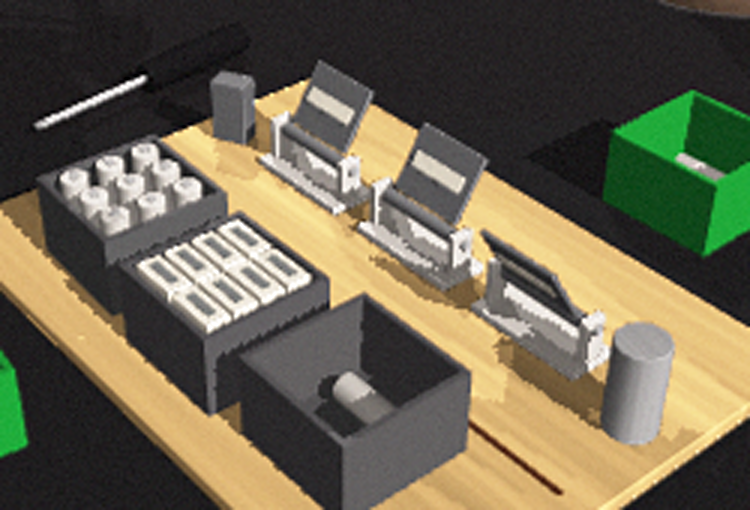

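```bash
python3 - <<'E'
from h import *
t=np.load("top0.npz");s=np.load("scene0.npz")
seeds=dict(L=(0.595,0.129),M=(0.548,0.030),R=(0.522,-0.069),cell=(.626,.206),batt=(.522,-.148))
bins=dict(low=(.734,.102),rel=(.705,-.005),cells=(.665,-.107))
for nm,c in(("top",t),("scene",s)):
    P=cloud(c).reshape(-1,3)
    for k,x in seeds.items():
        m=(np.hypot(P[:,0]-x[0],P[:,1]-x[1])<.048)&(P[:,2]>.052)&(P[:,2]<.1)
        q=P[m]
        lim=q[:,2]>.045
        r=cv2.minAreaRect(q[:,:2].astype(np.float32)*1000)
        sv=np.linalg.svd(q-q.mean(0),full_matrices=False)
        print(nm,k,m.sum(),"rect",np.round(r,1).tolist() if 0 else [np.round(v,1) for v in r],"zmax",np.percentile(q[:,2],99).round(4),"n",sv[2][2].round(3), "rms",(sv[1][2]/m.sum()**.5).round(4),"mean",q.mean(0).round(4))
    for k,x in bins.items():
        m=(np.abs(P[:,:2]-x).max(1)<.065)&(P[:,2]>.06)&(P[:,2]<.08)
        r=cv2.minAreaRect(P[m][:,:2].astype(np.float32)*1000);print(nm,k,[np.round(v,1) for v in r],np.percentile(P[m][:,2],[50,99]).round(4))
# cheek tops in top view
px=np.array([(145,333),(256,355),(307,365),(417,393),(467,400),(580,432)])/3+[140,120]
X=back(t,px,plane=.047);print(X.round(4)); C=(X[::2]+X[1::2])/2;print(C.round(4),np.linalg.norm(X[1::2]-X[::2],axis=1),np.linalg.norm(np.diff(C,axis=0),axis=1))
d=C[2]-C[0];print(np.arctan2(d[1],d[0]))
E
```

```text
top L 431 rect [array([601.1, 130.3]), array([54.8, 25.4]), np.float64(76.4)] zmax 0.0858 n [ 0.805 -0.203 -0.557] rms 0.0011 mean [0.6014 0.1295 0.0703]
top M 356 rect [array([543.1,  36.7]), array([55.9, 23.7]), np.float64(76.4)] zmax 0.0857 n [ 0.802 -0.204  0.561] rms 0.0011 mean [0.5422 0.0364 0.0715]
top R 366 rect [array([516.9, -64.9]), array([55.8, 23.1]), np.float64(75.7)] zmax 0.0854 n [ 0.802 -0.207  0.561] rms 0.0011 mean [ 0.5166 -0.0646  0.0712]
top cell 272 rect [array([624.1, 210.3]), array([30.9, 30.4]), np.float64(89.2)] zmax 0.0738 n [-0.119 -0.282  0.952] rms 0.004 mean [0.6234 0.2085 0.0694]
top batt 152 rect [array([ 521.4, -149.6]), array([17.4, 26.9]), np.float64(12.4)] zmax 0.0621 n [ 0.001 -0.047 -0.999] rms 0.0017 mean [ 0.5212 -0.1492  0.0589]
top low [array([719.7,  85.3]), array([113. ,  86.6]), np.float64(76.3)] [0.0659 0.0691]
top rel [array([701.3,  -5. ]), array([152.2,  89.4]), np.float64(74.4)] [0.0668 0.0705]
top cells [array([674.4, -90.5]), array([120. ,  86.5]), np.float64(73.3)] [0.0677 0.0727]
scene L 231 rect [array([604.8, 129.2]), array([
[... 640 characters left out ...]
1]), np.float64(11.2)] zmax 0.0614 n [-0.171 -0.109 -0.979] rms 0.0022 mean [ 0.5258 -0.1481  0.0579]
scene low [array([721.9,  84.9]), array([114.1,  86.6]), np.float64(75.8)] [0.0655 0.0682]
scene rel [array([702.9,  -6.1]), array([155.5,  89.6]), np.float64(74.3)] [0.0668 0.0696]
scene cells [array([675.8, -91.2]), array([122.5,  86.5]), np.float64(73.5)] [0.0665 0.0721]
[[ 0.5929  0.1673  0.047 ]
 [ 0.577   0.0973  0.047 ]
 [ 0.5698  0.0654  0.047 ]
 [ 0.5505 -0.0028  0.047 ]
 [ 0.5453 -0.0337  0.047 ]
 [ 0.5238 -0.1026  0.047 ]]
[[ 0.5849  0.1323  0.047 ]
 [ 0.5602  0.0313  0.047 ]
 [ 0.5346 -0.0681  0.047 ]] [0.07176925 0.0709331  0.07215002] [0.10403228 0.10266828]
-1.8168871194763117
```

Checks pass. Flap footprints are 56 x 25 mm with tops at z 0.085, both views agree within about 3 mm, mount spacing is 103–104 mm against 105, and the stands at +145 mm along x land on the expected bins. Left goes with low and shows disc; middle goes with relays and right with cells, both showing bar. So all three tags need pushing. I start with the right one.

```bash
cat >> h.py <<'E'
th=np.deg2rad(-14.2)
X=np.array([np.cos(th),np.sin(th),0]);Y=np.array([-X[1],X[0],0])
MT=dict(L=np.array([.5855,.132,0]),M=np.array([.560,.032,0]),R=np.array([.5348,-.069,0]))
a=(np.pi/2+th)/2
QS=[[0,np.cos(b),np.sin(b),0] for b in(a,a+np.pi/2)]
ZP=.072
def push(robot,k,sgn,Q,first):
    """sgn=+1: push towards the bin; contact side is -sgn"""
    A=MT[k]-sgn*.062*X
    up=A+[0,0,.15]
    if first: robot.move_ptp(up.tolist(),Q)
    else: robot.servo_line(up.tolist(),max_speed=.15)
    robot.servo_line((A+[0,0,ZP]).tolist(),max_speed=.1)
    f=[]
    for d in(-.040,-.030,-.022,-.014,-.008,-.003):
        robot.servo_line((MT[k]+sgn*d*X+[0,0,ZP]).tolist(),max_speed=.04)
        o=robot.observe();f.append(np.round(np.array(o["force"])@np.array([X,Y,[0,0,1]]).T,2).tolist())
    robot.servo_line((A+[0,0,ZP]).tolist(),max_speed=.1)
    robot.servo_line(up.tolist(),max_speed=.12)
    print(k,f,"t",robot.observe()["t"])
E
python3 - <<'E'
from h import *
from bench import robot
for Q in QS:
    for k,s in(("R",1),("M",1),("L",-1)):
        for z in(.072,.15):print(k,np.round(robot.inverse_kinematics((MT[k]-s*.062*X+[0,0,z]).tolist(),Q),2))
robot.gripper_to(0.0)
o=robot.observe();print(o["t"],o["finger_gap"])
p=MT["R"]-.062*X+[0,0,.15]
js=[robot.inverse_kinematics(p.tolist(),Q) for Q in QS]
i=int(np.argmin([abs(np.array(j)-o["qpos"]).max() for j in js]));print("use",i)
robot.move_ptp((p+[0,0,.06]).tolist(),QS[i])
o=robot.observe();print(o["t"],o["ee_pos"],o["ee_rot"])
for n in["scene","wrist"]:
    c=robot.capture(n);cv2.imwrite(f"pics/{n}1.png",c["frame"][:,:,::-1])
E
```

```text
R [ 0.3   0.2  -0.62 -0.   -0.75 -2.12]
R [ 0.3   0.1  -0.52  0.   -0.95 -2.12]
M [ 0.49  0.24 -0.56 -0.   -0.77 -2.3 ]
M [ 0.49  0.14 -0.47  0.   -0.96 -2.3 ]
L [ 0.48  0.46 -0.22  0.   -0.9  -2.29]
L [ 0.48  0.38 -0.13  0.   -1.05 -2.29]
R [ 0.3   0.2  -0.62  0.   -0.75  1.02]
R [ 0.3   0.1  -0.52  0.   -0.95  1.02]
M [ 0.49  0.24 -0.56  0.   -0.77  0.84]
M [ 0.49  0.14 -0.47  0.   -0.96  0.84]
L [ 0.48  0.46 -0.22  0.   -0.9   0.85]
L [ 0.48  0.38 -0.13  0.   -1.05  0.85]
1.575 0.0003539207924314964
use 1
3.7167 [ 0.47484159 -0.05424197  0.21001011] [-2.60266899e-05 -6.13754159e-01  7.89497201e-01 -3.40573312e-05]
```

View pics/scene1.png

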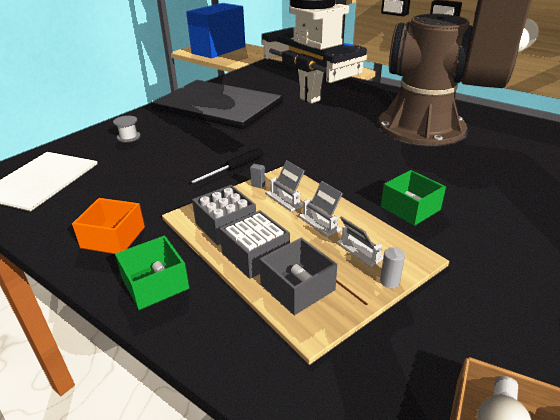

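View pics/wrist1.png

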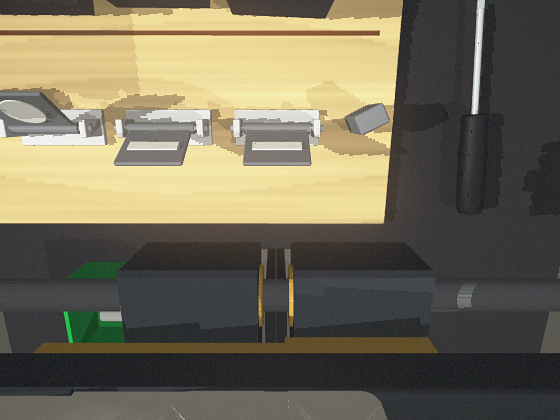

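```bash
python3 - <<'E'
from h import *
from bench import robot
s=np.load("scene0.npz");print(proj(s,[.4748,-.0542,.21]))
push(robot,"R",1,QS[1],False)
for n in["top","wrist"]:
    c=robot.capture(n);cv2.imwrite(f"pics/{n}2.png",c["frame"][:,:,::-1])
E
```

```text
[[309.53450699  99.7812041 ]]
R [[0.09, 0.48, -0.12], [-1.18, -0.04, -0.36], [-0.78, 0.67, 0.18], [0.06, -0.51, 1.0], [-0.66, -1.04, -1.03], [-0.57, 0.3, -0.09]] t 9.2167
```

View pics/wrist2.png

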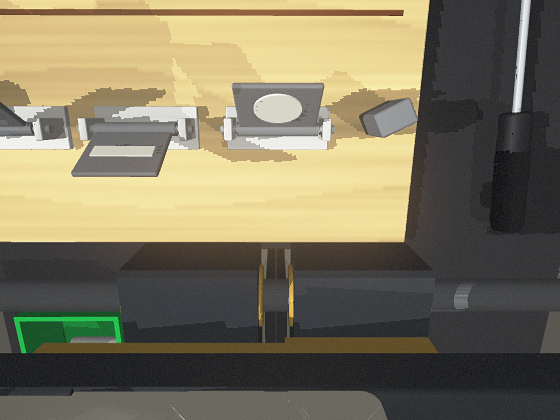

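The right tag now shows its disc, at (277,108), and the force stayed around 1 N. Middle next, then left.

```bash
python3 - <<'E'
from h import *
from bench import robot
push(robot,"M",1,QS[1],False)
c=robot.capture("wrist");cv2.imwrite("pics/wrist3.png",c["frame"][:,:,::-1])
push(robot,"L",-1,QS[1],False)
p=robot.observe()["ee_pos"]
robot.servo_line([p[0],p[1],.2],max_speed=.15)
robot.move_ptp([.42,-.35,.25],QS[1])
for n in["top","scene"]:
    c=robot.capture(n);cv2.imwrite(f"pics/{n}4.png",c["frame"][:,:,::-1]);np.savez(f"{n}4.npz",**c)
print(robot.observe()["t"])
t=np.load("top4.npz");s=np.load("scene4.npz")
a=cv2.resize(t["frame"][120:300,140:400],None,fx=3,fy=3);b=cv2.resize(s["frame"][140:310,180:430],None,fx=3,fy=3)
cv2.imwrite("pics/t4c.png",a[:,:,::-1]);cv2.imwrite("pics/s4c.png",b[:,:,::-1])
for nm in("top","scene"):
  for tag in "04":
    P=cloud(np.load(f"{nm}{tag}.npz")).reshape(-1,3)
    for k in("cell","batt"):
        x=dict(cell=(.626,.206),batt=(.522,-.148))[k]
        q=P[(np.hypot(P[:,0]-x[0],P[:,1]-x[1])<.035)&(P[:,2]>.052)&(P[:,2]<.1)]
        print(nm,tag,k,cv2.minAreaRect(q[:,:2].astype(np.float32)*1000)[0] if len(q) else None)
    for k in MT:
        d=P-MT[k]; q=d[(abs(d@Y)<.025)&(abs(d@X)<.04)&(P[:,2]>.065)&(P[:,2]<.1)]
        print(nm,tag,k,"flap mean x",(q@X).mean().round(4) if len(q) else None,len(q))
E
```

```text
M [[-0.85, -0.04, 0.47], [-1.03, -0.6, 0.31], [0.76, -0.58, 0.54], [0.16, 0.51, 0.62], [-0.43, 0.73, -0.46], [-0.67, -0.49, -0.56]] t 15.0083
L [[-0.08, -0.66, -0.38], [-0.01, -0.27, -0.08], [0.02, 0.5, 0.39], [-0.19, -0.13, -0.57], [0.43, -0.2, -0.24], [0.42, 0.63, 0.04]] t 21.1333
23.6
top 0 cell (624.1094360351562, 210.2886962890625)
top 0 batt (521.389892578125, -149.6201171875)
top 0 L flap mean x 0.0197 266
top 0 M flap mean x -0.0218 228
top 0 R flap mean x -0.0218 242
top 4 cell (624.1629028320312, 209.93295288085938)
top 4 batt (521.4117431640625, -149.88414001464844)
top 4 L flap mean x -0.0214 231
top 4 M flap mean x 0.0198 270
top 4 R flap mean x 0.0193 278
scene 0 cell (627.7813110351562, 210.67030334472656)
scene 0 batt (523.8643188476562, -150.04925537109375)
scene 0 L flap mean x 0.026 146
scene 0 M flap mean x -0.0186 279
scene 0 R flap mean x -0.0191 223
scene 4 cell (627.939208984375, 210.4549102783203)
scene 4 batt (524.0029907226562, -149.81973266601562)
scene 4 L flap mean x -0.0183 372
scene 4 M flap mean x 0.0258 114
scene 4 R flap mean x 0.0253 94
```

View pics/t4c.png

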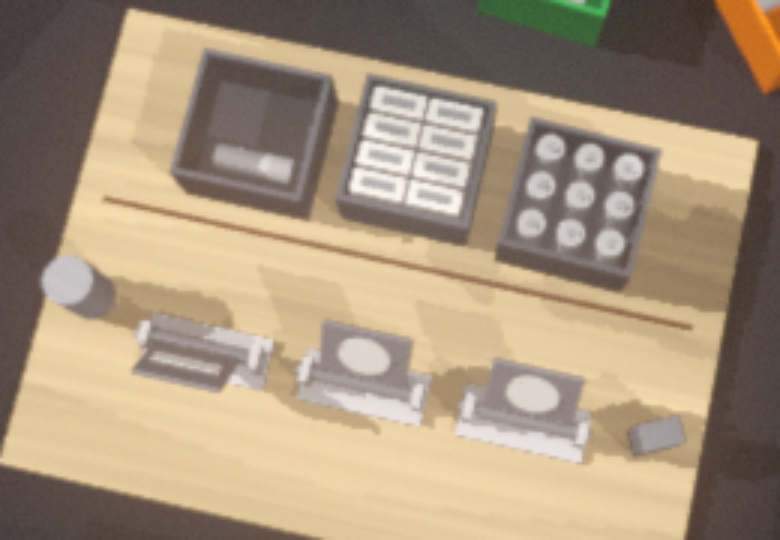

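View pics/s4c.png

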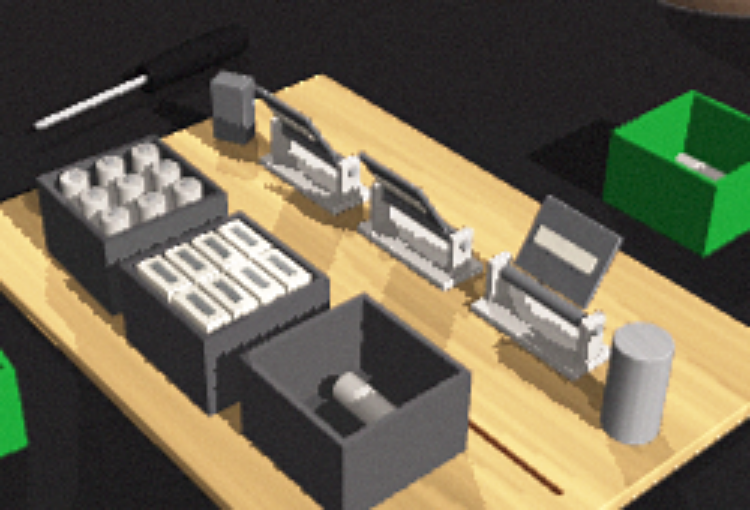

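The crop shows bar up at the low bin's tag (185,365) and disc up at the relay (363,357) and cell (533,393) tags. Bins and bystanders are where they were, and the arm is clear.

```bash
python3 -c "
from bench import robot
robot.sign_off();print(robot.observe()['t'])"
```

```text
the job is handed in; nothing more can be done
the job is handed in; nothing more can be done
```

All three tags now stand as asked, and the job is handed in. The clock read 23.6 s at the last check, against the 48 s limit. I pushed each tag over with the closed fingertips. The right (cell bin) and middle (relay bin) tags went towards their bins, and the left (low bin) tag went away from its bin.

- **Tags:** the top and scene cameras both show the two full bins' tags disc up and the low bin's tag bar up. The flaps rest on the opposite side of the pin from where they started.
- **Force:** readings taken between push steps were about 1 N, which is close to sensor noise.
- **Bystanders:** the big cell and the block battery show no shift beyond 0.4 mm of measurement noise. The bins and the screwdriver look the same as before in the pictures; I did not measure them again.
- **Disagreements:** the two cameras differed by about 2 to 4 mm on the positions compared. My measured bracket spacing was 103 to 104 mm against the stated 105 mm. Neither affected the pushes.

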